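Load the fresh cell into the manipulator's battery box

TASK

Load the fresh green cell with the copper band into the battery bay on top of the white box: tilt it so that its flat end goes in low under the clear hood and pushes the coil spring back, then lower the raised end (the one with the small metal nub) behind the brass contact, so that it lies level and fully home. Let go of it and work gently: the spring and contacts bend if pressed with more than about 20 N; leave the grey spent cell and the other things on the bench where they are.

Things in the scene. Friction and masses are not known exactly. Their poses are not given: they have to be found in the camera images.
- cell: Fresh cell: green cylinder with a copper band round its positive end, 34 mm diameter, body 59 mm long, about 0.14 kg. Origin at the centre of the cylinder; x axis along the cylinder towards the positive end (which carries a steel nub 10 mm across, 2 mm proud of the 59 mm). The -x end is flat (negative). It starts lying on the stand, axis level, and may have any roll about x.
- cell_neg (a point): Centre of the flat negative end of the fresh cell (29.5 mm from its origin along -x).
- cell_pos (a point): Centre of the shoulder of the positive end of the fresh cell (29.5 mm from its origin along +x, at the root of the nub).
- spent_cell: Spent cell: same size, grey with a red band. Origin and axes as for the fresh cell. To be left on the stand.
- stand: Blue fixed plate 80 x 190 x 8 mm; origin under its centre, z up. Two cells lie along its x axis at y = -45 and +45 mm, on the plate (axis 25 mm above the bench), each between 6 mm high chocks 17 to 27 mm either side of its middle; the middle 34 mm of each cell is free on both sides for fingers. Which cell lies in which place varies.
- holder: White battery box 150 (x) x 110 (y) x 38 mm, fixed; origin at the centre of its underside, z up. An open black bay stands on its top along x: spring end at -x, brass contact at +x. A low black knob (18 mm across, 6 mm high) is on its top at x 58, y -40 mm.
- bay (a point): Nominal centre of the bay floor, 46 mm above the holder's underside, axes as the holder's. The black insert (floor, spring, hood, contact as one piece) is clipped in up to 8 mm off along x, either way, in no reading: feel for it. Floor strip 22 mm wide, 8 mm above the box top. Seated, the cell is level, centre 17 mm over the floor, flat end to -x, body at x -29.5 to 29.5 mm of the insert.
- spring (a point): Nominal centre of the free spring face: bay x = -24.7 mm, 12 mm above the floor. Coil with a 12 mm disc, pushed along -x; 1 N at first touch, 0.45 N more per mm. Solid grey stop blocks beside it, faces 7.8 mm behind it (bay x = -32.5, 62 mm from the contact's inner face), 6 to 18 mm above the floor; reached at about 4.5 N. It moves with the insert (see bay).
- contact (a point): Nominal middle of the brass contact's flat top, bay x = 31.5 mm, 9 mm above the floor: a wall 4 mm thick, 34 mm wide, inner face at bay x = 29.5 mm. The cell's shoulder bears on it, the nub passes over it. Black cheeks beside it, 34 mm apart inside, bay x = 25.5 to 33.5 mm, 9 mm high. Let go, the cell is slid against it by the spring. Moves with the insert (see bay).
- hood (a point): Nominal middle of the lower front edge of the clear hood, bay x = -25.5 mm, 39 mm above the floor. The hood, 3 mm thick, reaches from here back to the end wall (bay x = -42.5), between black cheeks 38 mm apart inside, 6 mm thick. A level cell cannot be lowered past hood and contact: go in tilted, flat end low. Between the cheeks the sides are open for fingers. Moves with the insert.
- dish: Bystander: glass culture dish, 60 mm across, 14 mm high. Its origin is within its outline.
- dropper: Bystander: amber dropper bottle, 36 mm across, 75 mm high. Its origin is within its outline.
- media_jar: Bystander: clear jar, 52 mm across, 70 mm high. Its origin is within its outline.
- objective: Bystander: dark metal microscope objective standing on end, 30 mm across, 44 mm high. Its origin is within its outline.
- driver: Bystander: red-handled screwdriver lying, 160 mm long. Its origin is within its outline.
Things that resemble listed ones, but are neither listed nor needed, are in the scene too. What is shaped like the holder but purple or red is not meant.

How it is judged:
By the outcome, as a careful person would: the job done as asked, in the order asked, and still so for the second after the job is handed in, with the robot touching nothing.
It also fails if it takes over 61 s, if anything falls off the work surface, if the arm or the gripper's body presses on something with over 40 N, if the wrist force passes 120 N, or if a joint passes its speed limit or range.

ROBOT

A 6-joint arm with a two-finger parallel gripper is mounted at the origin on the work surface. World frame = base frame: x ahead of the robot, y to its left, z up, the work surface at z = 0. Lengths are in m, angles in rad, forces in N, time in s.
With the tool pointing down it reaches from about 0.35 to 0.975 m from the base axis. Payload 4.9 kg.
Tool frame: the origin (TCP) lies at the very end of the fingers, on their centre line; the grasp point (between the pads) lies 19 mm behind it; z points along the fingers, y is the line along which they close (so a half turn about z gives the same grasp; the last joint's range is limited). The gripper opens to 85 mm and grips with 20 to 120 N. Pads are 22 mm wide; open, the fingers measure 114 mm over their backs; the gripper's body (76 mm by 85 mm) begins 54 mm behind the grasp point. The pads swing forward as they close: fully open they stand 13 mm farther back than shut.
Start: joints at [-1.286, 0.053, 1.613, -0, 1.476, -0.119], TCP at [0.246, -0.575, 0.231] pointing down, gripper open.
Joint ranges: [-3.01, 3.01], [-1.01, 2.22], [0.06, 2.58], [-1.02, 4.17], [0.09, 2.62], [-3.14, 3.14]. Speed limits (rad/s): [2.57, 2.57, 3.14, 3.14, 3.14, 3.14].

INTERFACE

Orientations are given as a rotation vector (axis times angle).
In Python, from station import ctrl gives the robot as it stands. The module is installed in compiled form; this text tells all that it offers.
- The arm moves only by the tool jog_arm, never from a script. Its argument "steps" is a list of rows, each an object with "delta_rot": the turn, a rotation vector about the tool's x, y, z in degrees, a list of three; "linear": the shift along the tool's x, y, z in m, a list of three; "grip": the finger opening in m, from 0 to 0.0854. In form: [{"delta_rot": [rx, ry, rz], "linear": [x, y, z], "grip": grip}, ...]. A call has 1 to 10 rows; each row shifts and turns the commanded pose from where the row before left it, along the tool's axes as they then stand; what a row does not reach is not made up. A row lasts 1/10 s, in which the tool goes at most 50 mm and 8.59 degrees, less where a joint would pass 70% of its speed; a pose out of reach is approached as far as the arm can. A call with a gripper value outside its range is refused whole. The fingers move at their own pace and stop on an object; "newtons" is the grip in N (left out, the last holds). Time passes only in rows, so rows that do not move let the fingers close. It gives the time, the measured TCP pose, the force, the opening and the grip force at its end, in the units of the state.
- ctrl.get_obs(): the state, without advancing time (a new reading comes with each control period).
- ctrl.get_image(name): name is "scene" or "side" or "wrist"; returns (picture, depth): 400x640x3 uint8, red, green, blue; 400x640 float32, m along the optical axis (not along the pixel's ray), 0 where there is no reading.
- ctrl.camera_info(name): a dict with "camera_matrix" (3x3 intrinsics, pixels), "R" (3x3) and "t" (3): a world point X has camera coordinates R X + t; the wrist camera has in their place "T_tool_cam" (4x4, takes a point from camera to tool coordinates, whose origin is the TCP and whose axes are the flange's). Camera axes: x right, y down, z forward; pixel columns grow to the right and rows downward; lengths in m; the calibration is good to about 2 mm. A picture is of the moment at which its call begins: read the wrist's pose just before it. camera_info takes no time and is no camera call.
- ctrl.finish_job(): hands the job in; it is judged then, once.
The state is a dict: "t": time; "q": joint angles; "dq": joint speeds; "effort": joint torques, N m; "tool_pos": TCP position; "tool_rot": TCP orientation; "contact_force": force on the tool from outside, world axes, zero at the start; "wrist_torque": the same for the moment, N m; "opening": finger opening in m; "grip_force": force on a finger pad.
Only numpy, scipy, OpenCV 4.12 (cv2) and the standard library are available. Lean on these libraries where they do the work, as an engineer would, in place of code of your own. Each camera call takes 0.05 s, during which the arm holds its last target. There are 200 camera calls.

## Working session

There is one attempt and no reset: what is moved stays moved. The work goes in short steps, Python scripts to look and compute and a tool call to move; the robot and the scene stay as the last step left them, time stands still between calls to the robot, and variables do not carry over. Pictures are saved under pics/ and viewed, at most 10 in all, crops included, and the job is handed in when it is done.

Besides the shell and the picture viewer there is one more tool, called after "Call:" as a command line: name --argument value ..., lists and objects as JSON in quotes. jog_arm: Moves the arm, as the interface text tells. Its arguments: {"type":"object","properties":{"steps":{"type":"array"},"newtons":{"type":"number"}},"required":["steps"]}

```bash
mkdir -p pics; cat > h.py <<'E'
import numpy as np, cv2
from station import ctrl
from scipy.spatial.transform import Rotation as R
def snap(n,f):
    o=ctrl.get_obs(); im,d=ctrl.get_image(n); cv2.imwrite(f'pics/{f}.png',im[:,:,::-1]); np.savez(f'pics/{f}.npz',im=im,d=d,p=o['tool_pos'],r=o['tool_rot'])
    return im,d,o
def cam(n,p=None,r=None):
    c=ctrl.camera_info(n);K=np.array(c['camera_matrix'])
    if n=='wrist':
        T=np.eye(4);T[:3,:3]=R.from_rotvec(r).as_matrix();T[:3,3]=p
        W=T@np.array(c['T_tool_cam']);return K,W[:3,:3],W[:3,3]
    Rr=np.array(c['R']);return K,Rr.T,-Rr.T@np.array(c['t'])
def pts(n,d,p=None,r=None):
    K,Rw,o=cam(n,p,r);v,u=np.mgrid[:400,:640]
    c=np.stack([(u-K[0,2])/K[0,0]*d,(v-K[1,2])/K[1,1]*d,d],-1)
    return c@Rw.T+o
def ray(n,u,v,z,p=None,r=None):
    K,Rw,o=cam(n,p,r);d=Rw@np.linalg.solve(K,[u,v,1.]);return o+d*(z-o[2])/d[2]
E
python3 - <<'E'
from h import *
a=snap('scene','s0');b=snap('side','d0')
print(a[2])
cv2.imwrite('pics/both.png',np.hstack([a[0],b[0]])[:,:,::-1])
for n in('scene','side'):print(n,cam(n))
print(ctrl.camera_info('wrist'))
E
```

```text
{'t': 0.0, 'q': array([-1.28597345e+00,  5.33477286e-02,  1.61431860e+00, -8.59122135e-06,
        1.47596205e+00, -1.19029208e-01]), 'dq': array([ 0.00054725, -0.00063868,  0.00111295, -0.00119947,  0.0003864 ,
        0.00075502]), 'effort': array([-3.87090504e-04, -3.93686986e+01, -3.70177853e+01, -2.86489876e-04,
        7.02702440e-03, -1.02645845e-05]), 'tool_pos': array([ 0.24540714, -0.57412679,  0.23005397]), 'tool_rot': array([-3.07577504e+00, -6.29661704e-01,  2.77983766e-04]), 'contact_force': array([0.1719646 , 0.04152806, 0.36753916]), 'wrist_torque': array([-0.01669246,  0.00749961,  0.01000368]), 'grip_force': 0.0, 'opening': 0.08558516522616669}
scene (array([[384.05702318,   0.        , 324.78849431],
       [  0.        , 384.05702318, 199.28977509],
       [  0.        ,   0.        ,   1.        ]]), array([[-0.81284814,  0.4085828 , -0.41513613],
       [ 0.58230375,  0.58732608, -0.56211246],
       [ 0.0141508 , -0.69864739, -0.71532621]]), array([1.00251486, 0.56898153, 0.84829294]))
side (array([[372.13179128,   0.        , 319.60609074],
       [  0.        , 372.13179128, 198.04919016],
       [  0.        ,   0.        ,   1.        ]]), array([[ 0.96257031, -0.16058961,  0.21833317],
       [-0.27044254, -0.62219754,  0.7346639 ],
       [ 0.01786697, -0.76621224, -0.64233914]]), array([ 0.36643581, -0.68407587,  0.64964921]))
{'camera_matrix': array([[317.2515755,   0.       , 317.4441097],
       [  0.       , 317.2515755, 200.0792933],
       [  0.       ,   0.       ,   1.       ]]), 'T_tool_cam': array([[-6.10906416e-04, -9.50418627e-01, -3.10972766e-01,
         7.84882844e-02],
       [ 9.99999725e-01, -7.11497758e-04,  2.10032781e-04,
         2.16967939e-05],
       [-4.20875493e-04, -3.10972552e-01,  9.50418800e-01,
        -1.42546308e-01],
       [ 0.00000000e+00,  0.00000000e+00,  0.00000000e+00,
         1.00000000e+00]])}
```

View pics/s0.png

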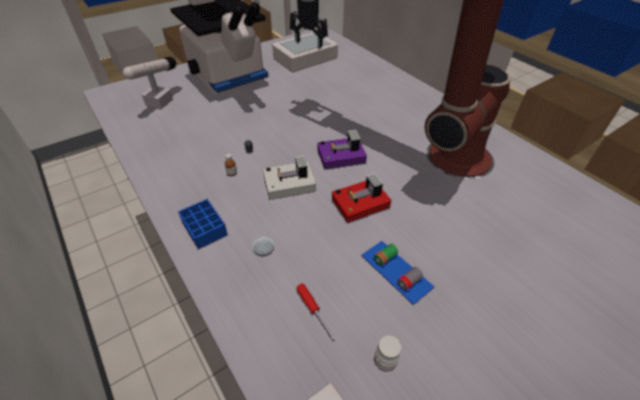

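View pics/d0.png

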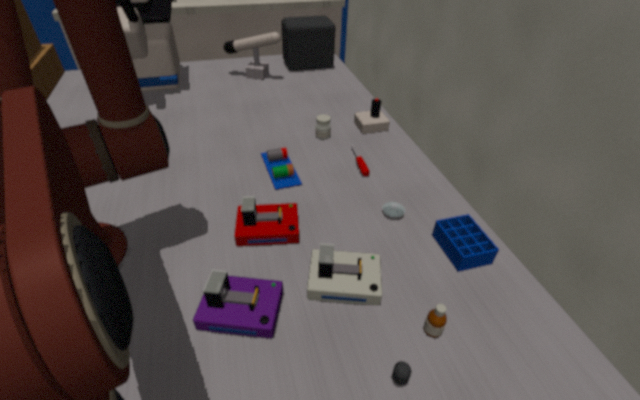

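The scene view shows the green cell at (386,255) with its copper band on the left (379,260). The white box is at (289,178), with the hood end at (301,166). The side view shows the same white box at (345,277), with the knob at (376,290). Next I'll get rough poses from the masks and depth.

```bash
python3 - <<'E'
from h import *
for n,f,rc,rb in (('scene','s0',(360,235,440,305),(255,150,325,200)),('side','d0',(255,140,305,195),(300,235,390,310))):
    z=np.load(f'pics/{f}.npz');im=z['im'];P=pts(n,z['d']);hsv=cv2.cvtColor(im,cv2.COLOR_RGB2HSV)
    def sub(m,r):
        k=np.zeros(m.shape,bool);k[r[1]:r[3],r[0]:r[2]]=True;return m&k&(z['d']>0)
    h,s,v=[hsv[...,i].astype(int) for i in range(3)]
    green=sub((h>45)&(h<80)&(s>120),rc); blue=sub((h>100)&(h<125)&(s>120),rc)
    cop=sub((h<18)&(s>90)&(v>60),rc)
    for nm,m in(('green',green),('copper/red',cop),('blue',blue)):
        q=P[m];print(n,nm,len(q),q.mean(0).round(4),q.min(0).round(3),q.max(0).round(3))
    q=P[blue&(P[...,2]<.014)];print(' stand rect',cv2.minAreaRect(q[:,:2].astype(np.float32)*1000))
    white=sub((s<60)&(v>110)&(abs(P[...,2]-.038)<.006),rb);q=P[white]
    print(' box rect',len(q),cv2.minAreaRect(q[:,:2].astype(np.float32)*1000),q[:,2].mean())
    top=sub((P[...,2]>.075),rb);q=P[top];print(' hood',len(q),q.mean(0).round(4),q.min(0).round(3),q.max(0).round(3))
    knob=sub((v<60)&(abs(P[...,2]-.044)<.008),rb);print(' dark low',np.round(P[knob].mean(0),3),knob.sum())
E
```

```text
scene green 132 [0.5046 0.1828 0.0363] [0.483 0.168 0.018] [0.542 0.194 0.044]
scene copper/red 125 [0.5311 0.2346 0.0379] [0.52  0.168 0.024] [0.542 0.286 0.044]
scene blue 1236 [0.5157 0.2325 0.0074] [0.468 0.129 0.002] [0.554 0.318 0.032]
 stand rect ((511.52825927734375, 223.47293090820312), (80.10989379882812, 187.41539001464844), 2.95111346244812)
 box rect 834 ((564.762939453125, -218.63180541992188), (113.59517669677734, 151.44912719726562), 67.92032623291016) 0.036968111340001816
 hood 129 [ 0.5279 -0.2012  0.0857] [ 0.506 -0.232  0.075] [ 0.548 -0.176  0.091]
 dark low [ 0.551 -0.2    0.046] 19
side green 137 [0.5008 0.1636 0.0327] [0.48  0.154 0.018] [0.522 0.181 0.043]
side copper/red 86 [0.5312 0.2211 0.0321] [ 0.521  0.158 -0.004] [0.551 0.341 0.041]
side blue 525 [0.5044 0.1908 0.0067] [0.466 0.121 0.002] [0.552 0.309 0.028]
 stand rect ((508.91973876953125, 216.61697387695312), (76.87389373779297, 188.0204620361328), 3.683833122253418)
 box rect 2147 ((561.6286010742188, -222.88088989257812), (111.73872375488281, 149.67803955078125), 69.71479034423828) 0.036321393010585096
 hood 330 [ 0.5221 -0.2127  0.0855] [ 0.502 -0.237  0.075] [ 0.544 -0.181  0.09 ]
 dark low [ 0.554 -0.251  0.045] 80
```

Call:
jog_arm --steps '[{"delta_rot": [0,0,8.5],"linear": [0,0,0],"grip": 0.0854},{"delta_rot": [0,0,8.5],"linear": [0,0,0],"grip": 0.0854},{"delta_rot": [0,0,8.5],"linear": [0,0,0],"grip": 0.0854},{"delta_rot": [0,0,8.5],"linear": [0,0,0],"grip": 0.0854},{"delta_rot": [0,0,8.5],"linear": [0,0,0],"grip": 0.0854},{"delta_rot": [0,0,1.5],"linear": [0,0,0],"grip": 0.0854}]'

```text
t: 0.7
tool_pos: [0.2455, -0.5744, 0.2306]
tool_rot: [-3.088, 0.57, 0.001]
contact_force: [0.2, -0.3, 0.3]
opening: 0.0853
grip_force: 0.0
```

Call:
jog_arm --steps '[{"delta_rot": [0,0,0],"linear": [0.02,-0.044,0],"grip": 0.0854},{"delta_rot": [0,0,0],"linear": [0.02,-0.044,0],"grip": 0.0854},{"delta_rot": [0,0,0],"linear": [0.02,-0.044,0],"grip": 0.0854},{"delta_rot": [0,0,0],"linear": [0.02,-0.044,0],"grip": 0.0854},{"delta_rot": [0,0,0],"linear": [0.02,-0.044,0],"grip": 0.0854},{"delta_rot": [0,0,0],"linear": [0.02,-0.044,0],"grip": 0.0854},{"delta_rot": [0,0,0],"linear": [0.02,-0.044,0],"grip": 0.0854},{"delta_rot": [0,0,0],"linear": [0.02,-0.044,0],"grip": 0.0854},{"delta_rot": [0,0,0],"linear": [0.02,-0.044,0],"grip": 0.0854},{"delta_rot": [0,0,0],"linear": [0,0,0],"grip": 0.0854}]'

```text
t: 1.7
tool_pos: [0.5577, -0.2644, 0.2309]
tool_rot: [-3.09, 0.555, -0.0]
contact_force: [-0.1, -0.9, 0.3]
opening: 0.0853
grip_force: 0.0
```

```bash
python3 - <<'E'
from h import *
im,d,o=snap('wrist','w1');print(o['t'],o['tool_pos'],o['tool_rot'],o['contact_force'],R.from_rotvec(o['tool_rot']).as_matrix().round(3))
E
```

```text
1.7 [ 0.55770208 -0.26441481  0.23085896] [-3.09033870e+00  5.54768939e-01 -4.55013542e-04] [-0.12326221 -0.88170338  0.30137014] [[ 0.938 -0.348  0.001]
 [-0.348 -0.938  0.002]
 [-0.    -0.002 -1.   ]]
```

View pics/w1.png

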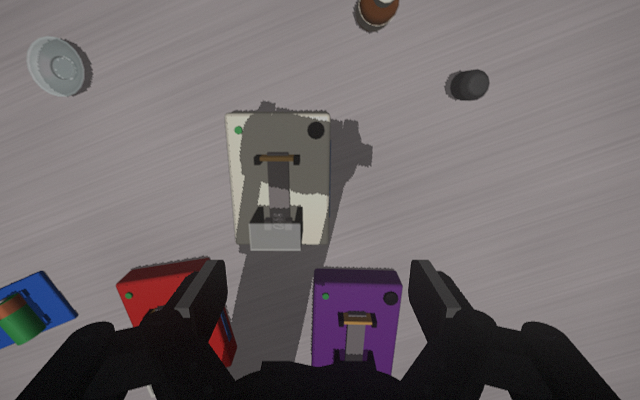

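The wrist view shows the white box with its top corners at about (227,113), (329,113) and (237,243). The contact is at (277,158), the knob at (316,130) and the hood at (276,230).

```bash
python3 - <<'E'
from h import *
z=np.load('pics/w1.npz');im=z['im'];d=z['d'];p,r=z['p'],z['r'];P=pts('wrist',d,p,r)
k=np.zeros(d.shape,bool);k[95:265,215:345]=1
m=k&(d>0)&(abs(P[...,2]-.038)<.004)
q=P[m];rect=cv2.minAreaRect(q[:,:2].astype(np.float32)*1000);print(rect,q[:,2].mean())
m2=cv2.morphologyEx(m.astype(np.uint8),cv2.MORPH_OPEN,np.ones((3,3)));q=P[m2>0];print(cv2.minAreaRect(q[:,:2].astype(np.float32)*1000))
B=cv2.boxPoints(rect)
c=np.array(rect[0])/1000; a=np.arctan2(*(0,0)) 
hsv=cv2.cvtColor(im,cv2.COLOR_RGB2HSV)
brass=k&(hsv[...,0]>8)&(hsv[...,0]<28)&(hsv[...,1]>120)
v,u=np.nonzero(brass);print('brass px',u.min(),u.max(),v.min(),v.max(),P[brass].mean(0))
hood=k&(d>0)&(P[...,2]>.078)&(P[...,2]<.095);print('hood',cv2.minAreaRect(P[hood][:,:2].astype(np.float32)*1000),P[hood].mean(0))
con=k&(d>0)&(abs(P[...,2]-.055)<.004);print('con',P[con].mean(0),con.sum(),cv2.minAreaRect(P[con][:,:2].astype(np.float32)*1000))
for uv in((316,130),):print('knob',ray('wrist',*uv,.044,p,r))
E
```

```text
((561.412353515625, -220.93487548828125), (109.841796875, 148.7509307861328), 69.56149291992188) 0.03791344395807477
((561.4144287109375, -220.91868591308594), (109.81371307373047, 148.75149536132812), 69.56591033935547)
brass px 260 293 155 160 [ 0.59042902 -0.23342384  0.05721304]
hood ((522.9132080078125, -206.56178283691406), (50.102272033691406, 29.92997932434082), 69.520263671875) [ 0.52367636 -0.20703162  0.08770109]
con [ 0.56570913 -0.22301722  0.05511424] 392 ((552.2664794921875, -217.50643920898438), (50.20533752441406, 84.5598373413086), 69.43280792236328)
knob [ 0.60139475 -0.27972736  0.044     ]
```

Call:
jog_arm --steps '[{"delta_rot": [0,0,-8.0],"linear": [0,0,0],"grip": 0.0854},{"delta_rot": [0,0,-8.0],"linear": [0,0,0],"grip": 0.0854},{"delta_rot": [0,0,-7.7],"linear": [0,0,0],"grip": 0.0854},{"delta_rot": [0,0,0],"linear": [0,-0.049,0],"grip": 0.0854},{"delta_rot": [0,0,0],"linear": [0,-0.049,0],"grip": 0.0854},{"delta_rot": [0,0,0],"linear": [0,-0.049,0],"grip": 0.0854},{"delta_rot": [0,0,0],"linear": [0,-0.049,0],"grip": 0.0854},{"delta_rot": [0,0,0],"linear": [0,-0.049,0],"grip": 0.0854},{"delta_rot": [0,0,0],"linear": [0,-0.049,0],"grip": 0.0854},{"delta_rot": [0,0,0],"linear": [0,-0.049,0],"grip": 0.0854}]'

```text
t: 2.75
tool_pos: [0.5372, 0.0743, 0.2313]
tool_rot: [3.14, 0.077, 0.0]
contact_force: [0.9, 0.6, 1.0]
opening: 0.0853
grip_force: 0.0
```

Call:
jog_arm --steps '[{"delta_rot": [0,0,0],"linear": [0,-0.049,0],"grip": 0.0854},{"delta_rot": [0,0,0],"linear": [0,-0.045,0],"grip": 0.0854},{"delta_rot": [0,0,0],"linear": [0,0,0.03],"grip": 0.0854},{"delta_rot": [0,0,0],"linear": [0,0,0],"grip": 0.0854}]'

```text
t: 3.15
tool_pos: [0.5306, 0.1673, 0.197]
tool_rot: [3.139, 0.081, -0.012]
contact_force: [-0.4, -0.2, -1.1]
opening: 0.0851
grip_force: 0.0
```

```bash
python3 - <<'E'
from h import *
im,d,o=snap('wrist','w2');p,r=o['tool_pos'],o['tool_rot']
print(o['t'],p,R.from_rotvec(r).as_matrix().round(4))
P=pts('wrist',d,p,r);hsv=cv2.cvtColor(im,cv2.COLOR_RGB2HSV);h,s,v=[hsv[...,i].astype(int) for i in range(3)]
g=(h>45)&(h<80)&(s>100)&(d>0)&(P[...,2]>.014)&(P[...,2]<.06)
n,l,st,_=cv2.connectedComponentsWithStats(g.astype(np.uint8));print(st[1:][st[1:,4]>50])
i=1+st[1:,4].argmax();b=st[i]
k=np.zeros(d.shape,bool);k[b[1]-30:b[1]+b[3]+30,b[0]-15:b[0]+b[2]+15]=1
def fit(m):
    q=P[m];t=q[q[:,2]>.037];print(len(q),cv2.minAreaRect(q[:,:2].astype(np.float32)*1000),q[:,2].max(),np.round(q.min(0),4),np.round(q.max(0),4))
fit(l==i); fit(k&(d>0)&(P[...,2]>.024)&(P[...,2]<.05))
st_=(h>100)&(h<125)&(s>100)&(d>0)&(abs(P[...,2]-.008)<.003);fit(st_)
E
```

```text
3.15 [0.53055212 0.16732534 0.19704571] [[ 0.9986  0.0519 -0.0075]
 [ 0.0518 -0.9987 -0.0019]
 [-0.0076  0.0015 -1.    ]]
[[ 291  167   32    6  127]
 [ 291  188   32   41 1169]]
1169 ((500.034423828125, 176.2902374267578), (40.68277359008789, 32.070011138916016), 3.194883108139038) 0.04344590030109524 [0.4794 0.1592 0.029 ] [0.5209 0.1927 0.0434]
1923 ((509.176025390625, 176.4551544189453), (61.528175354003906, 33.41270065307617), 3.044461488723755) 0.044341131211385276 [0.478  0.1592 0.0243] [0.5399 0.1943 0.0443]
8008 ((509.1166687011719, 221.434326171875), (78.87321472167969, 189.58248901367188), 3.28365421295166) 0.010973637049632112 [0.4655 0.1248 0.005 ] [0.5536 0.3177 0.011 ]
```

View pics/w2.png

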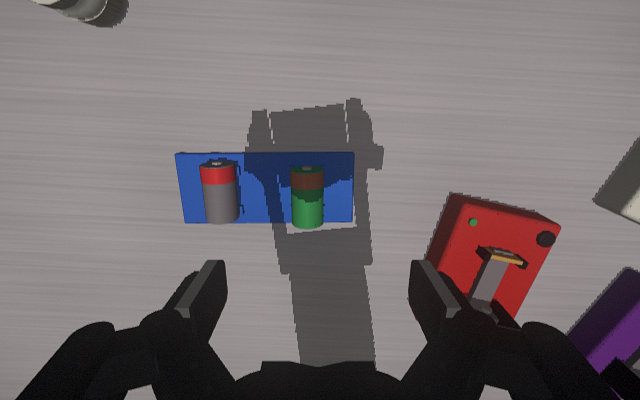

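The cell is at about (0.5085, 0.1764) with yaw 3.2°, and the grey cell is well clear on the left (220,190). I'll grasp with the tool pre-tilted 12° so that it stands nearly upright during insertion.

Call:
jog_arm --steps '[{"delta_rot": [0,-6,0],"linear": [0,0,0],"grip": 0.0854},{"delta_rot": [0,-6,0],"linear": [0,0,0],"grip": 0.0854},{"delta_rot": [0,0,0],"linear": [0,0,0],"grip": 0.0854},{"delta_rot": [0,0,0],"linear": [0,0,0],"grip": 0.0854}]'

```text
t: 3.6
tool_pos: [0.534, 0.1664, 0.2018]
tool_rot: [3.119, 0.074, -0.325]
contact_force: [-1.0, -0.9, -0.1]
opening: 0.0853
grip_force: 0.0
```

```bash
cat >> h.py <<'E'
def go(target):
    o=ctrl.get_obs();M=R.from_rotvec(o['tool_rot']).as_matrix();print('t',o['t'],'pos',o['tool_pos'].round(4),'M',M.round(3).tolist(),'F',o['contact_force'].round(2))
    print('tool delta mm',(M.T@(np.array(target)-o['tool_pos'])*1000).round(2));return M
E
python3 -c "
from h import *
go([.5234,.1773,.0905]);go([.5068,.1763,.0123])"
```

```text
t 3.6 pos [0.534  0.1664 0.2018] M [[0.977, 0.048, -0.206], [0.047, -0.999, -0.01], [-0.206, 0.0, -0.979]] F [-1.03 -0.91 -0.15]
tool delta mm [ 13.12 -11.4  110.95]
t 3.6 pos [0.534  0.1664 0.2018] M [[0.977, 0.048, -0.206], [0.047, -0.999, -0.01], [-0.206, 0.0, -0.979]] F [-1.03 -0.91 -0.15]
tool delta mm [ 12.97 -11.19 190.89]
```

Call:
jog_arm --steps '[{"delta_rot": [0,0,0],"linear": [0.013,-0.0113,0],"grip": 0.0854},{"delta_rot": [0,0,0],"linear": [0,0,0.04],"grip": 0.0854},{"delta_rot": [0,0,0],"linear": [0,0,0.04],"grip": 0.0854},{"delta_rot": [0,0,0],"linear": [0,0,0.04],"grip": 0.0854},{"delta_rot": [0,0,0],"linear": [0,0,0],"grip": 0.0854},{"delta_rot": [0,0,0],"linear": [0,0,0],"grip": 0.0854}]'

```text
t: 4.2
tool_pos: [0.5202, 0.178, 0.0821]
tool_rot: [3.118, 0.077, -0.327]
contact_force: [0.6, 0.8, -0.2]
opening: 0.0852
grip_force: 0.0
```

```bash
python3 - <<'E'
from h import *
go([.5068,.1763,.0123])
im,d,o=snap('wrist','w3');p,r=o['tool_pos'],o['tool_rot']
P=pts('wrist',d,p,r);hsv=cv2.cvtColor(im,cv2.COLOR_RGB2HSV);h,s,v=[hsv[...,i].astype(int) for i in range(3)]
g=(h>45)&(h<80)&(s>100)&(d>0)&(P[...,2]>.03)
n,l,st,_=cv2.connectedComponentsWithStats(g.astype(np.uint8));i=1+st[1:,4].argmax();b=st[i];print(b)
k=np.zeros(d.shape,bool);k[b[1]-40:b[1]+b[3]+10,b[0]-8:b[0]+b[2]+8]=1
q=P[k&(d>0)&(P[...,2]>.028)&(P[...,2]<.05)];print(cv2.minAreaRect(q[:,:2].astype(np.float32)*1000),q.min(0).round(4),q.max(0).round(4))
E
```

```text
t 4.2 pos [0.5202 0.178  0.0821] M [[0.977, 0.049, -0.207], [0.048, -0.999, -0.01], [-0.207, -0.0, -0.978]] F [ 0.58  0.77 -0.24]
tool delta mm [ 1.28  1.05 71.09]
[ 293  208   50   60 2301]
((509.25689697265625, 176.83132934570312), (61.645938873291016, 33.72743606567383), 2.904268980026245) [0.4783 0.1589 0.028 ] [0.54   0.1948 0.0439]
```

View pics/w3.png

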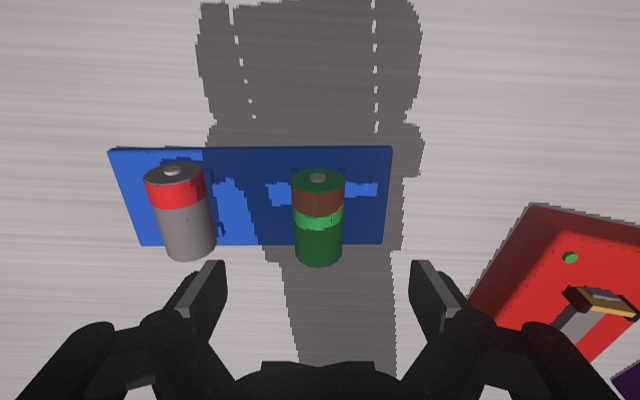

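The view shows the cell centred between the fingers at (318,218). The measurement repeats, so I'll go down and close.

Call:
jog_arm --steps '[{"delta_rot": [0,0,0],"linear": [0.001,0.0008,0.025],"grip": 0.0854},{"delta_rot": [0,0,0],"linear": [0,0,0.025],"grip": 0.0854},{"delta_rot": [0,0,0],"linear": [0,0,0.015],"grip": 0.0854},{"delta_rot": [0,0,0],"linear": [0,0,0.006],"grip": 0.0854},{"delta_rot": [0,0,0],"linear": [0,0,0],"grip": 0.0854},{"delta_rot": [0,0,0],"linear": [0,0,0],"grip": 0.0854}]'

```text
t: 4.85
tool_pos: [0.5081, 0.1771, 0.0131]
tool_rot: [3.119, 0.077, -0.324]
contact_force: [1.4, 0.3, -0.3]
opening: 0.0853
grip_force: 0.0
```

Call:
jog_arm --steps '[{"delta_rot": [0,0,0],"linear": [0,0,0],"grip": 0.05},{"delta_rot": [0,0,0],"linear": [0,0,0],"grip": 0.04},{"delta_rot": [0,0,0],"linear": [0,0,0],"grip": 0.03},{"delta_rot": [0,0,0],"linear": [0,0,0],"grip": 0.02},{"delta_rot": [0,0,0],"linear": [0,0,0],"grip": 0.02},{"delta_rot": [0,0,0],"linear": [0,0,0],"grip": 0.02},{"delta_rot": [0,0,0],"linear": [0,0,0],"grip": 0.02}]' --newtons 45

```text
t: 5.55
tool_pos: [0.5071, 0.177, 0.0121]
tool_rot: [3.119, 0.077, -0.327]
contact_force: [0.1, 0.8, 4.6]
opening: 0.0327
grip_force: 44.7
```

Call:
jog_arm --steps '[{"delta_rot": [0,0,0],"linear": [-0.002,0,-0.01],"grip": 0.02},{"delta_rot": [0,0,0],"linear": [-0.004,0,-0.02],"grip": 0.02},{"delta_rot": [0,0,0],"linear": [-0.008,0,-0.039],"grip": 0.02},{"delta_rot": [0,0,0],"linear": [-0.008,0,-0.039],"grip": 0.02},{"delta_rot": [0,0,0],"linear": [-0.008,0,-0.039],"grip": 0.02},{"delta_rot": [0,0,0],"linear": [0,0,0],"grip": 0.02},{"delta_rot": [0,0,0],"linear": [0,0,0],"grip": 0.02}]'

```text
t: 6.25
tool_pos: [0.5083, 0.177, 0.1625]
tool_rot: [3.119, 0.077, -0.324]
contact_force: [-0.6, 0.2, -2.1]
opening: 0.0328
grip_force: 44.8
```

```bash
python3 - <<'E'
from h import *
im,d,o=snap('wrist','w4');print(o['t'],o['tool_pos'],o['contact_force'],o['opening'],R.from_rotvec(o['tool_rot']).as_matrix().round(3).tolist())
p,r=o['tool_pos'],o['tool_rot']
K,Rw,oc=cam('wrist',p,r);M=R.from_rotvec(r).as_matrix()
P=(pts('wrist',d,p,r)-p)@M  # tool frame
hsv=cv2.cvtColor(im,cv2.COLOR_RGB2HSV);h,s,v=[hsv[...,i].astype(int) for i in range(3)]
k=(d>0)&(abs(P[...,1])<.02)&(P[...,2]>-.045)&(P[...,2]<.02)&(abs(P[...,0])<.05)
q=P[k];print(len(q),q.min(0),q.max(0))
for nm,m in(('green',(h>45)&(h<80)&(s>90)),('brown',(h<18)&(s>60)),('grey',s<60)):
    t=P[k&m];print(nm,len(t)); 
    if len(t):print(t.mean(0).round(4),t.min(0).round(4),t.max(0).round(4))
E
```

```text
6.25 [0.50826123 0.17701256 0.16251352] [-0.56634573  0.16980672 -2.06863319] 0.03282880562424388 [[0.977, 0.05, -0.206], [0.049, -0.999, -0.01], [-0.206, -0.0, -0.979]]
11673 [-0.03398202 -0.01999753 -0.04497817] [ 0.03082279  0.01997629 -0.00271606]
green 6690
[ 0.003   0.0006 -0.0237] [-0.0335 -0.016  -0.0362] [ 0.0307  0.0171 -0.0027]
brown 2404
[ 0.0162  0.0005 -0.0309] [ 0.0026 -0.0166 -0.0367] [ 0.0269  0.0176 -0.0148]
grey 2356
[ 0.0059 -0.0008 -0.0297] [-0.034 -0.02  -0.045] [ 0.0306  0.02   -0.005 ]
```

View pics/w4.png

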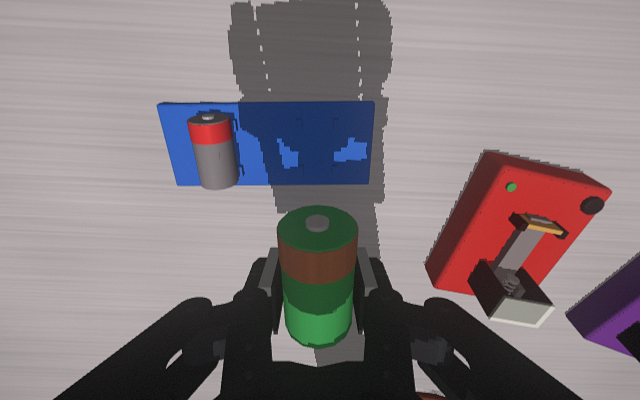

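The cell is held level at (318,275) between the pads with the nub end up-image. Next I'll fit its axis in the tool frame.

```bash
python3 - <<'E'
from h import *
z=np.load('pics/w4.npz');im,d,p,r=z['im'],z['d'],z['p'],z['r'];M=R.from_rotvec(r).as_matrix();P=(pts('wrist',d,p,r)-p)@M
hsv=cv2.cvtColor(im,cv2.COLOR_RGB2HSV);h,s,v=[hsv[...,i].astype(int) for i in range(3)]
col=(((h>45)&(h<80))|(h<18))&(s>60)&(d>0)
for c in (310,318,326):
    rows=np.nonzero(col[200:350,c])[0]+200
    print(c,[(int(y),*(P[y,c]*1000).round(1)) for y in rows[::9]])
bar=col&(np.mgrid[:400,:640][0]>252)&(np.mgrid[:400,:640][0]<335)&(np.mgrid[:400,:640][1]>288)&(np.mgrid[:400,:640][1]<348)
q=P[bar]
from scipy.optimize import least_squares
# cylinder radius 17: axis point (0,y0,z0), dir (1,a,b)
def f(x):
    u=np.array([1,x[2],x[3]]);u/=np.linalg.norm(u);w=q-[0,x[0],x[1]];w=w-np.outer(w@u,u);return np.linalg.norm(w,axis=1)-.017
s1=least_squares(f,[0,-.013,0,-.2],loss='soft_l1',f_scale=.0005);print(s1.x,np.degrees(np.arctan(s1.x[3])),np.abs(s1.fun).mean())
u=np.array([1,s1.x[2],s1.x[3]]);u/=np.linalg.norm(u)
face=col&(np.mgrid[:400,:640][0]>210)&(np.mgrid[:400,:640][0]<244)&(np.mgrid[:400,:640][1]>290)&(np.mgrid[:400,:640][1]<345)
t=(P[face]-[0,s1.x[0],s1.x[1]])@u;print('face s',np.percentile(t,[5,50,95]))
low=P[bar|(col&(np.mgrid[:400,:640][0]>=335))];t=(low-[0,s1.x[0],s1.x[1]])@u;print('rear s',np.percentile(t,[.5,1,3]))
E
```

```text
310 [(206, np.float64(30.4), np.float64(-2.9), np.float64(-3.6)), (215, np.float64(29.1), np.float64(-2.8), np.float64(-11.9)), (239, np.float64(25.1), np.float64(-2.4), np.float64(-27.9)), (248, np.float64(24.0), np.float64(-2.3), np.float64(-33.6)), (257, np.float64(21.2), np.float64(-2.3), np.float64(-35.6)), (266, np.float64(16.6), np.float64(-2.4), np.float64(-34.2)), (275, np.float64(11.8), np.float64(-2.4), np.float64(-32.8)), (284, np.float64(7.3), np.float64(-2.5), np.float64(-32.2)), (293, np.float64(1.3), np.float64(-2.6), np.float64(-29.5)), (302, np.float64(-3.1), np.float64(-2.6), np.float64(-29.5)), (311, np.float64(-9.0), np.float64(-2.7), np.float64(-27.5)), (320, np.float64(-13.3), np.float64(-2.7), np.float64(-27.9)), (329, np.float64(-20.0), np.float64(-2.8), np.float64(-25.6)), (338, np.float64(-26.1), np.float64(-2.9), np.float64(-24.3))]
318 [(205, np.float64(30.8), np.float64(0.8), np.float64(-3.4)), (232, np.float64(26.3), np.float64(0.7), np.float64(-24.0)), (241, np.float64(25.2), np.float64(0.7), np.float64(-30.0)), (250, np.float64(23.9), np.float64(0.7),
[... 970 characters left out ...]
loat64(3.8), np.float64(-34.1)), (274, np.float64(12.5), np.float64(3.8), np.float64(-33.2)), (284, np.float64(6.4), np.float64(4.0), np.float64(-30.7)), (293, np.float64(1.6), np.float64(4.0), np.float64(-29.9)), (302, np.float64(-2.9), np.float64(4.0), np.float64(-29.8)), (311, np.float64(-8.4), np.float64(4.1), np.float64(-28.4)), (320, np.float64(-14.2), np.float64(4.2), np.float64(-26.8)), (329, np.float64(-21.1), np.float64(4.3), np.float64(-24.4)), (338, np.float64(-26.4), np.float64(4.4), np.float64(-24.0))]
[ 0.00051915 -0.01284389 -0.00556312 -0.22670086] -12.773105935180464 0.0003326696556482761
face s [0.02732746 0.02794153 0.02853954]
rear s [-0.42636135 -0.42303535 -0.0301902 ]
```

Call:
jog_arm --steps '[{"delta_rot": [1.61,0,7.63],"linear": [0,0,0],"grip": 0.02},{"delta_rot": [1.61,0,7.63],"linear": [0,0,0],"grip": 0.02},{"delta_rot": [1.61,0,7.63],"linear": [0,0,0],"grip": 0.02},{"delta_rot": [0,6,0],"linear": [0,0,0],"grip": 0.02},{"delta_rot": [0,6,0],"linear": [0,0,0],"grip": 0.02},{"delta_rot": [0,6,0],"linear": [0,0,0],"grip": 0.02},{"delta_rot": [0,0,0],"linear": [0,0,0],"grip": 0.02},{"delta_rot": [0,0,0],"linear": [0,0,0],"grip": 0.02}]'

```text
t: 7.1
tool_pos: [0.5064, 0.1769, 0.1596]
tool_rot: [3.068, -0.555, 0.153]
contact_force: [0.6, -0.4, -1.4]
opening: 0.0323
grip_force: 44.8
```

```bash
cat >> h.py <<'E'
YAW=np.radians(-20.44);ex=np.array([np.cos(YAW),np.sin(YAW),0]);ey=np.array([-ex[1],ex[0],0]);ez=np.array([0,0,1.])
B=np.stack([ex,ey,ez],1);BO=np.array([.5614,-.2209,.046])+.0004*ey   # bay floor nominal
AL=np.radians(12.3);U=np.array([np.cos(AL),0,-np.sin(AL)]);C=np.array([-1.5,0,-12.6])/1000
UP=np.array([-np.sin(AL),0,-np.cos(AL)])
def cellstate(show=True):
    o=ctrl.get_obs();M=R.from_rotvec(o['tool_rot']).as_matrix();p=o['tool_pos']
    u=B.T@M@U;c=B.T@(p+M@C-BO)*1000;n=c-29.5*u;up=B.T@M@UP;F=B.T@o['contact_force']
    th=np.degrees(np.arcsin(u[2]));cor=n-17*up;sh=n+59*u-17*up
    print('t',o['t'],'pitch %.2f yawerr %.2f roll %.2f'%(th,np.degrees(u[1]),np.degrees(np.arcsin((B.T@M)[2,1]))),'neg',n.round(2),'lowcorner',cor.round(2),'shoulderlow',sh.round(2),'F',F.round(2),'grip',o['grip_force'].round(1),o['opening'].round(4))
    return o,M,u,c,n
def plan(th,neg):
    "rotvec deg (tool) and shift (mm, present tool axes) to cell pitch th with neg end centre at bay mm"
    o,M,u,c,n=cellstate();t=np.radians(th);a=np.array([np.cos(t),0,np.sin(t)]);upw=np.array([-np.sin(t),0,np.cos(t)])
    Mt=B@np.stack([a,-ey@B*0+np.array([0,-1,0]),-upw],1)@np.stack([U,[0,1,0],-UP],1).T
    D=R.from_matrix(M.T@Mt).as_rotvec(degrees=True)
    pt=BO+B@(np.array(neg)/1000+.0295*a)-Mt@C
    print('rot',D.round(2),'shift present axes',(M.T@(pt-o['tool_pos'])*1000).round(2),'shift after-rot axes',(Mt.T@(pt-o['tool_pos'])*1000).round(2))
E
python3 -c "
from h import *
plan(18,[-6,0,60])"
```

```text
Traceback (most recent call last):
  File "h.py", line 34, in plan
    o,M,u,c,n=cellstate();t=np.radians(th);a=np.array([np.cos(t),0,np.sin(t)]);upw=np.array([-np.sin(t),0,np.cos(t)])
              ~~~~~~~~~^^
  File "h.py", line 30, in cellstate
    print('t',o['t'],'pitch %.2f yawerr %.2f roll %.2f'%(th,np.degrees(u[1]),np.degrees(np.arcsin((B.T@M)[2,1]))),'neg',n.round(2),'lowcorner',cor.round(2),'shoulderlow',sh.round(2),'F',F.round(2),'grip',o['grip_force'].round(1),o['opening'].round(4))
                                                                                                                                                                                                            ^^^^^^^^^^^^^^^^^^^^^
AttributeError: 'float' object has no attribute 'round'
```

```bash
sed -i "s/o\['grip_force'\].round(1),o\['opening'\].round(4)/round(o['grip_force'],1),round(o['opening'],4)/; s/-ey@B\*0+np.array(\[0,-1,0\])/[0,-1,0]/" h.py
python3 -c "
from h import *
plan(18,[-6,0,60])"
```

```text
t 7.1 pitch 18.06 yawerr -0.03 roll 0.14 neg [-221.25  353.17  116.79] lowcorner [-215.99  353.12  100.63] shoulderlow [-159.89  353.08  118.92] F [ 0.67 -0.17 -1.43] grip 44.8 0.0323
rot [ 0.15 -0.06 -0.07] shift present axes [208.89 352.66  79.06] shift after-rot axes [208.54 353.12  77.92]
```

Call:
jog_arm --steps '[{"delta_rot": [0,0,0],"linear": [0.0232,0.0392,0.0023],"grip": 0.02},{"delta_rot": [0,0,0],"linear": [0.0232,0.0392,0.0023],"grip": 0.02},{"delta_rot": [0,0,0],"linear": [0.0232,0.0392,0.0023],"grip": 0.02},{"delta_rot": [0,0,0],"linear": [0.0232,0.0392,0.0023],"grip": 0.02},{"delta_rot": [0,0,0],"linear": [0.0232,0.0392,0.0023],"grip": 0.02},{"delta_rot": [0,0,0],"linear": [0.0232,0.0392,0.0023],"grip": 0.02},{"delta_rot": [0,0,0],"linear": [0.0232,0.0392,0.0023],"grip": 0.02},{"delta_rot": [0,0,0],"linear": [0.0232,0.0392,0.0023],"grip": 0.02},{"delta_rot": [0,0,0],"linear": [0.0232,0.0392,0.0023],"grip": 0.02},{"delta_rot": [0,0,0],"linear": [0,0,0],"grip": 0.02}]'

```text
t: 8.1
tool_pos: [0.5807, -0.233, 0.1622]
tool_rot: [3.066, -0.566, 0.159]
contact_force: [0.3, 0.9, -1.6]
opening: 0.0324
grip_force: 45.1
```

Call:
jog_arm --steps '[{"delta_rot": [0,0,0],"linear": [0,0,0.015],"grip": 0.02},{"delta_rot": [0,0,0],"linear": [0,0,0],"grip": 0.02},{"delta_rot": [0,0,0],"linear": [0,0,0],"grip": 0.02}]'

```text
t: 8.4
tool_pos: [0.5811, -0.226, 0.1461]
tool_rot: [3.07, -0.555, 0.155]
contact_force: [0.1, 1.0, -1.4]
opening: 0.0323
grip_force: 45.2
```

```bash
python3 - <<'E'
from h import *
plan(18,[-6,0,45])
im,d,o=snap('wrist','w5');p,r=o['tool_pos'],o['tool_rot']
P=(pts('wrist',d,p,r)-BO)@B*1000
hsv=cv2.cvtColor(im,cv2.COLOR_RGB2HSV)
m=(d>0)&(abs(P[...,2]+8)<3)&(abs(P[...,0])<85)&(abs(P[...,1])<65);q=P[m];print('top',len(q),q.min(0),q.max(0),cv2.minAreaRect(q[:,:2].astype(np.float32)))
br=(d>0)&(hsv[...,0]>8)&(hsv[...,0]<28)&(hsv[...,1]>110)&(abs(P[...,0]-31)<15)&(abs(P[...,1])<30)&(abs(P[...,2]-9)<5)
q=P[br];print('brass',len(q),q.mean(0),q.min(0),q.max(0)); 
E
```

```text
t 8.4 pitch 18.09 yawerr -0.05 roll -0.02 neg [-10.57   1.7  103.3 ] lowcorner [-5.29  1.7  87.14] shoulderlow [ 50.79   1.65 105.46] F [-0.22  0.93 -1.35] grip 45.2 0.0323
rot [-0.01 -0.09 -0.04] shift present axes [-1.34  1.69 58.51] shift after-rot axes [-1.25  1.67 58.51]
top 9609 [-74.01400245 -55.03494781 -10.99777046] [74.6823365  54.36133763 -5.01505451] ((0.35378265380859375, -0.3975944519042969), (148.65000915527344, 109.41029357910156), 0.075456403195858)
brass 222 [30.94913841 -0.53860476  8.50425486] [ 28.61360724 -16.92810279   4.17514288] [32.61197858 15.98205988 10.75839855]
```

View pics/w5.png

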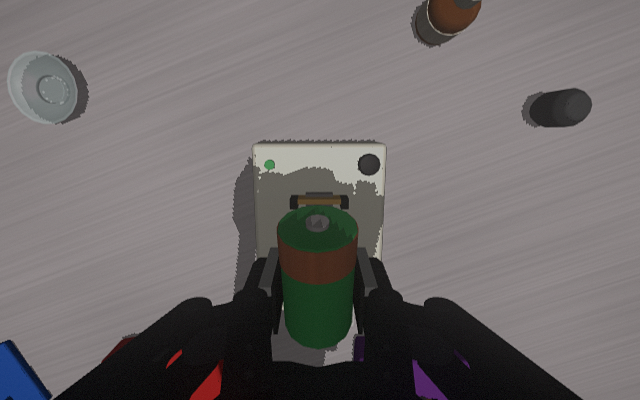

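The wrist view shows the cell aligned above the box, with the contact at (318,202) just beyond the nub. The box measures within 0.5 mm of my estimate, so I'll descend.

Call:
jog_arm --steps '[{"delta_rot": [0,0,0],"linear": [-0.0013,0.0017,0.03],"grip": 0.02},{"delta_rot": [0,0,0],"linear": [0,0,0.0285],"grip": 0.02},{"delta_rot": [0,0,0],"linear": [0,0,0],"grip": 0.02},{"delta_rot": [0,0,0],"linear": [0,0,0],"grip": 0.02},{"delta_rot": [0,0,0],"linear": [0,0,0],"grip": 0.02}]'

```text
t: 8.95
tool_pos: [0.5871, -0.2311, 0.0921]
tool_rot: [3.067, -0.555, 0.166]
contact_force: [-0.4, -0.2, -1.2]
opening: 0.0326
grip_force: 45.2
```

```bash
python3 -c "
from h import *
plan(18,[-6,0,19])"
```

```text
t 8.95 pitch 18.49 yawerr -0.06 roll 0.06 neg [-3.21 -0.97 49.15] lowcorner [ 2.18 -0.99 33.03] shoulderlow [58.13 -1.05 51.75] F [-0.3  -0.28 -1.18] grip 45.2 0.0326
rot [ 0.07 -0.49 -0.07] shift present axes [-6.08 -1.04 29.94] shift after-rot axes [-5.82 -1.01 29.99]
```

Call:
jog_arm --steps '[{"delta_rot": [0,-0.4,0],"linear": [-0.004,-0.001,0.01],"grip": 0.02},{"delta_rot": [0,0,0],"linear": [-0.002,0,0.01],"grip": 0.02},{"delta_rot": [0,0,0],"linear": [0,0,0.008],"grip": 0.02},{"delta_rot": [0,0,0],"linear": [0,0,0],"grip": 0.02},{"delta_rot": [0,0,0],"linear": [0,0,0],"grip": 0.02}]'

```text
t: 9.45
tool_pos: [0.5829, -0.2288, 0.0607]
tool_rot: [3.07, -0.557, 0.149]
contact_force: [0.7, -0.0, -0.5]
opening: 0.0325
grip_force: 45.2
```

```bash
python3 -c "
from h import *
plan(18,[-6,0,16.5])
ctrl.get_image('side');cellstate();ctrl.get_image('side');cellstate()"
```

```text
t 9.45 pitch 17.85 yawerr -0.11 roll 0.03 neg [-7.83 -0.25 18.1 ] lowcorner [-2.62 -0.27  1.91] shoulderlow [53.54 -0.38 20.  ] F [ 0.65  0.23 -0.45] grip 45.2 0.0325
rot [ 0.04  0.15 -0.12] shift present axes [ 1.68 -0.32  1.69] shift after-rot axes [ 1.68 -0.32  1.69]
t 9.5 pitch 17.91 yawerr -0.11 roll 0.03 neg [-7.46 -0.29 18.63] lowcorner [-2.23 -0.31  2.45] shoulderlow [53.91 -0.42 20.59] F [ 0.4   0.13 -1.1 ] grip 45.2 0.0328
t 9.55 pitch 17.94 yawerr -0.11 roll 0.04 neg [-7.25 -0.31 18.96] lowcorner [-2.01 -0.33  2.79] shoulderlow [54.12 -0.44 20.96] F [-0.5  -0.41 -0.87] grip 45.2 0.0325
```

Call:
jog_arm --steps '[{"delta_rot": [0,0,0],"linear": [0,0,0.001],"grip": 0.02},{"delta_rot": [0,0,0],"linear": [0,0,0.001],"grip": 0.02},{"delta_rot": [0,0,0],"linear": [0,0,0],"grip": 0.02},{"delta_rot": [0,0,0],"linear": [0,0,0],"grip": 0.02},{"delta_rot": [0,0,0],"linear": [0,0,0],"grip": 0.02}]'

```text
t: 10.05
tool_pos: [0.5834, -0.229, 0.0594]
tool_rot: [3.07, -0.557, 0.15]
contact_force: [0.1, 0.4, -1.6]
opening: 0.0329
grip_force: 45.2
```

Call:
jog_arm --steps '[{"delta_rot": [0,0,0],"linear": [0,0,0.0005],"grip": 0.02},{"delta_rot": [0,0,0],"linear": [0,0,0.0005],"grip": 0.02},{"delta_rot": [0,0,0],"linear": [0,0,0],"grip": 0.02},{"delta_rot": [0,0,0],"linear": [0,0,0],"grip": 0.02}]'

```text
t: 10.45
tool_pos: [0.5835, -0.229, 0.0583]
tool_rot: [3.07, -0.557, 0.15]
contact_force: [-0.9, -0.7, -1.7]
opening: 0.0327
grip_force: 45.2
```

```bash
python3 -c "
from h import *
cellstate()"
```

```text
t 10.45 pitch 17.90 yawerr -0.10 roll 0.03 neg [-7.27 -0.24 15.65] lowcorner [-2.05 -0.26 -0.53] shoulderlow [54.09 -0.36 17.61] F [-0.57 -1.   -1.75] grip 45.2 0.0327
```

Estimated height is −0.5 mm and there's no floor contact yet, so I'll keep easing down.

Call:
jog_arm --steps '[{"delta_rot": [0,0,0],"linear": [0,0,0.0005],"grip": 0.02},{"delta_rot": [0,0,0],"linear": [0,0,0.0005],"grip": 0.02},{"delta_rot": [0,0,0],"linear": [0,0,0],"grip": 0.02},{"delta_rot": [0,0,0],"linear": [0,0,0],"grip": 0.02}]'

```text
t: 10.85
tool_pos: [0.5837, -0.2292, 0.0577]
tool_rot: [3.07, -0.557, 0.151]
contact_force: [-0.3, 0.3, 0.2]
opening: 0.0329
grip_force: 45.2
```

Call:
jog_arm --steps '[{"delta_rot": [0,0,0],"linear": [0,0,0.0005],"grip": 0.02},{"delta_rot": [0,0,0],"linear": [0,0,0],"grip": 0.02},{"delta_rot": [0,0,0],"linear": [0,0,0],"grip": 0.02}]'

```text
t: 11.15
tool_pos: [0.5839, -0.2292, 0.0574]
tool_rot: [3.07, -0.557, 0.151]
contact_force: [-1.1, 1.0, 3.3]
opening: 0.0323
grip_force: 45.4
```

```bash
python3 -c "
from h import *
cellstate()"
```

```text
t 11.15 pitch 17.94 yawerr -0.10 roll 0.04 neg [-6.81 -0.29 14.69] lowcorner [-1.58 -0.31 -1.48] shoulderlow [54.55 -0.41 16.69] F [-1.33  0.54  3.3 ] grip 45.4 0.0323
```

Floor felt, with a force rise of about 4.5 N. I'll back off 0.7 mm and slide toward the spring.

Call:
jog_arm --steps '[{"delta_rot": [0,0,0],"linear": [0.0001,0,-0.0008],"grip": 0.02},{"delta_rot": [0,0,0],"linear": [-0.0025,0,-0.00025],"grip": 0.02},{"delta_rot": [0,0,0],"linear": [-0.0025,0,-0.00025],"grip": 0.02},{"delta_rot": [0,0,0],"linear": [-0.002,0,-0.0002],"grip": 0.02},{"delta_rot": [0,0,0],"linear": [-0.002,0,-0.0002],"grip": 0.02},{"delta_rot": [0,0,0],"linear": [0,0,0],"grip": 0.02},{"delta_rot": [0,0,0],"linear": [0,0,0],"grip": 0.02},{"delta_rot": [0,0,0],"linear": [0,0,0],"grip": 0.02}]'

```text
t: 11.95
tool_pos: [0.5748, -0.2258, 0.0575]
tool_rot: [3.07, -0.557, 0.149]
contact_force: [-0.2, -0.5, 0.7]
opening: 0.0324
grip_force: 45.4
```

```bash
python3 -c "
from h import *
cellstate()"
```

```text
t 11.95 pitch 17.85 yawerr -0.10 roll 0.03 neg [-16.53  -0.23  14.84] lowcorner [-11.32  -0.25  -1.34] shoulderlow [44.84 -0.35 16.74] F [-0.04 -0.53  0.7 ] grip 45.4 0.0324
```

Call:
jog_arm --steps '[{"delta_rot": [0,0,0],"linear": [0.0001,0,-0.0006],"grip": 0.02},{"delta_rot": [0,0,0],"linear": [-0.001,0,-0.0001],"grip": 0.02},{"delta_rot": [0,0,0],"linear": [-0.001,0,-0.0001],"grip": 0.02},{"delta_rot": [0,0,0],"linear": [-0.001,0,-0.0001],"grip": 0.02},{"delta_rot": [0,0,0],"linear": [-0.001,0,-0.0001],"grip": 0.02},{"delta_rot": [0,0,0],"linear": [-0.001,0,-0.0001],"grip": 0.02},{"delta_rot": [0,0,0],"linear": [0,0,0],"grip": 0.02},{"delta_rot": [0,0,0],"linear": [0,0,0],"grip": 0.02}]'

```text
t: 12.75
tool_pos: [0.5705, -0.2241, 0.0583]
tool_rot: [3.07, -0.557, 0.15]
contact_force: [-0.1, -0.2, -1.5]
opening: 0.0323
grip_force: 45.4
```

```bash
python3 -c "
from h import *
cellstate()"
```

```text
t 12.75 pitch 17.90 yawerr -0.10 roll 0.03 neg [-21.17  -0.18  15.62] lowcorner [-15.94  -0.2   -0.56] shoulderlow [40.2  -0.3  17.58] F [-0.04 -0.18 -1.47] grip 45.4 0.0323
```

Call:
jog_arm --steps '[{"delta_rot": [0,0,0],"linear": [-0.001,0,-0.0001],"grip": 0.02},{"delta_rot": [0,0,0],"linear": [-0.001,0,-0.0001],"grip": 0.02},{"delta_rot": [0,0,0],"linear": [-0.001,0,-0.0001],"grip": 0.02},{"delta_rot": [0,0,0],"linear": [0,0,0],"grip": 0.02},{"delta_rot": [0,0,0],"linear": [0,0,0],"grip": 0.02}]'

```text
t: 13.25
tool_pos: [0.5677, -0.2231, 0.0584]
tool_rot: [3.07, -0.557, 0.15]
contact_force: [-0.8, 0.2, -1.5]
opening: 0.0327
grip_force: 45.4
```

```bash
python3 -c "
from h import *
cellstate()"
```

```text
t 13.25 pitch 17.91 yawerr -0.11 roll 0.04 neg [-24.13  -0.24  15.68] lowcorner [-18.9   -0.26  -0.5 ] shoulderlow [37.24 -0.37 17.65] F [-0.81 -0.06 -1.54] grip 45.4 0.0327
```

Call:
jog_arm --steps '[{"delta_rot": [0,0,0],"linear": [-0.001,0,-0.0001],"grip": 0.02},{"delta_rot": [0,0,0],"linear": [-0.001,0,-0.0001],"grip": 0.02},{"delta_rot": [0,0,0],"linear": [-0.001,0,-0.0001],"grip": 0.02},{"delta_rot": [0,0,0],"linear": [0,0,0],"grip": 0.02},{"delta_rot": [0,0,0],"linear": [0,0,0],"grip": 0.02}]'

```text
t: 13.75
tool_pos: [0.5651, -0.2221, 0.0585]
tool_rot: [3.07, -0.557, 0.151]
contact_force: [0.6, -0.8, -1.6]
opening: 0.0323
grip_force: 45.3
```

```bash
python3 -c "
from h import *
cellstate()"
```

```text
t 13.75 pitch 17.95 yawerr -0.10 roll 0.03 neg [-26.9   -0.2   15.81] lowcorner [-21.67  -0.22  -0.36] shoulderlow [34.46 -0.33 17.82] F [ 0.81 -0.56 -1.6 ] grip 45.3 0.0323
```

Call:
jog_arm --steps '[{"delta_rot": [0,0,0],"linear": [-0.001,0,-0.0001],"grip": 0.02},{"delta_rot": [0,0,0],"linear": [-0.001,0,-0.0001],"grip": 0.02},{"delta_rot": [0,0,0],"linear": [-0.001,0,-0.0001],"grip": 0.02},{"delta_rot": [0,0,0],"linear": [0,0,0],"grip": 0.02},{"delta_rot": [0,0,0],"linear": [0,0,0],"grip": 0.02}]'

```text
t: 14.25
tool_pos: [0.5623, -0.2211, 0.0586]
tool_rot: [3.07, -0.557, 0.151]
contact_force: [2.4, -1.1, -2.1]
opening: 0.0326
grip_force: 45.3
```

```bash
python3 -c "
from h import *
cellstate()"
```

```text
t 14.25 pitch 17.95 yawerr -0.10 roll 0.04 neg [-29.9   -0.2   15.86] lowcorner [-24.66  -0.22  -0.31] shoulderlow [31.47 -0.32 17.87] F [ 2.65 -0.22 -2.08] grip 45.3 0.0326
```

Call:
jog_arm --steps '[{"delta_rot": [0,0,0],"linear": [-0.001,0,-0.0001],"grip": 0.02},{"delta_rot": [0,0,0],"linear": [-0.001,0,-0.0001],"grip": 0.02},{"delta_rot": [0,0,0],"linear": [-0.001,0,-0.0001],"grip": 0.02},{"delta_rot": [0,0,0],"linear": [0,0,0],"grip": 0.02},{"delta_rot": [0,0,0],"linear": [0,0,0],"grip": 0.02}]'

```text
t: 14.75
tool_pos: [0.5594, -0.22, 0.0585]
tool_rot: [3.07, -0.557, 0.151]
contact_force: [4.2, -1.8, -2.0]
opening: 0.0325
grip_force: 45.2
```

```bash
python3 -c "
from h import *
cellstate()"
```

```text
t 14.75 pitch 17.95 yawerr -0.10 roll 0.04 neg [-32.94  -0.22  15.82] lowcorner [-27.7   -0.24  -0.35] shoulderlow [28.43 -0.35 17.83] F [ 4.62 -0.24 -1.98] grip 45.2 0.0325
```

Call:
jog_arm --steps '[{"delta_rot": [0,0,0],"linear": [-0.001,0,-0.0001],"grip": 0.02},{"delta_rot": [0,0,0],"linear": [0,0,0],"grip": 0.02},{"delta_rot": [0,0,0],"linear": [0,0,0],"grip": 0.02}]'

```text
t: 15.05
tool_pos: [0.5589, -0.2198, 0.0587]
tool_rot: [3.069, -0.557, 0.153]
contact_force: [4.5, -3.6, -2.4]
opening: 0.0327
grip_force: 45.1
```

```bash
python3 -c "
from h import *
cellstate()"
```

```text
t 15.05 pitch 18.01 yawerr -0.10 roll 0.04 neg [-33.51  -0.2   15.95] lowcorner [-28.25  -0.22  -0.22] shoulderlow [27.86 -0.33 18.03] F [ 5.51 -1.79 -2.45] grip 45.1 0.0327
```

Call:
jog_arm --steps '[{"delta_rot": [0,0,0],"linear": [-0.0007,0,-0.0001],"grip": 0.02},{"delta_rot": [0,0,0],"linear": [0,0,0],"grip": 0.02},{"delta_rot": [0,0,0],"linear": [0,0,0],"grip": 0.02}]'

```text
t: 15.35
tool_pos: [0.5587, -0.2198, 0.0589]
tool_rot: [3.069, -0.557, 0.155]
contact_force: [7.9, -1.9, -3.0]
opening: 0.0323
grip_force: 45.0
```

```bash
python3 -c "
from h import *
cellstate()"
```

```text
t 15.35 pitch 18.09 yawerr -0.11 roll 0.04 neg [-33.7   -0.25  16.17] lowcorner [-2.842e+01 -2.700e-01  1.000e-02] shoulderlow [27.66 -0.39 18.33] F [ 8.09  1.04 -3.  ] grip 45.0 0.0323
```

Stop felt at neg x ≈ −33.6, so the insert offset is about −1.7 mm. I'll lower the raised end to about 10°, holding the flat end near the stop.

Call:
jog_arm --steps '[{"delta_rot": [0,-2,0],"linear": [0,0,0.001],"grip": 0.02},{"delta_rot": [0,-2,0],"linear": [-0.0001,0,0.001],"grip": 0.02},{"delta_rot": [0,0,0],"linear": [0,0,0],"grip": 0.02},{"delta_rot": [0,0,0],"linear": [0,0,0],"grip": 0.02}]'

```text
t: 15.75
tool_pos: [0.5584, -0.2197, 0.0568]
tool_rot: [3.085, -0.559, 0.046]
contact_force: [5.9, -1.3, -0.8]
opening: 0.0325
grip_force: 45.1
```

```bash
python3 -c "
from h import *
plan(10,[-33.8,-.2,16])"
```

```text
t 15.75 pitch 14.01 yawerr -0.11 roll 0.04 neg [-33.68  -0.26  16.24] lowcorner [-29.57  -0.28  -0.26] shoulderlow [27.68 -0.39 14.02] F [ 5.94  0.85 -0.84] grip 45.1 0.0325
rot [ 0.04 -4.01 -0.12] shift present axes [-0.64 -0.13  2.34] shift after-rot axes [-0.47 -0.13  2.38]
```

Call:
jog_arm --steps '[{"delta_rot": [0,-2,0],"linear": [-0.0003,0,0.0011],"grip": 0.02},{"delta_rot": [0,-2,0],"linear": [-0.0003,0,0.0011],"grip": 0.02},{"delta_rot": [0,0,0],"linear": [0,0,0],"grip": 0.02},{"delta_rot": [0,0,0],"linear": [0,0,0],"grip": 0.02}]'

```text
t: 16.15
tool_pos: [0.5579, -0.2195, 0.0547]
tool_rot: [-3.084, 0.559, 0.061]
contact_force: [5.4, -2.4, -0.8]
opening: 0.0324
grip_force: 45.2
```

```bash
python3 -c "
from h import *
plan(6,[-34,-.2,16.1])"
```

```text
t 16.15 pitch 10.03 yawerr -0.11 roll 0.04 neg [-33.8   -0.27  16.21] lowcorner [-30.83  -0.29  -0.53] shoulderlow [27.26 -0.4   9.75] F [ 5.89 -0.33 -0.77] grip 45.2 0.0324
rot [ 0.04 -4.03 -0.12] shift present axes [-0.72 -0.14  2.23] shift after-rot axes [-0.56 -0.14  2.28]
```

Call:
jog_arm --steps '[{"delta_rot": [0,0,0],"linear": [-0.0004,0,0],"grip": 0.02},{"delta_rot": [0,-1,0],"linear": [-0.0002,0,0.0005],"grip": 0.02},{"delta_rot": [0,-1,0],"linear": [-0.0002,0,0.0005],"grip": 0.02},{"delta_rot": [0,-1,0],"linear": [-0.0002,0,0.0005],"grip": 0.02},{"delta_rot": [0,0,0],"linear": [0,0,0],"grip": 0.02},{"delta_rot": [0,0,0],"linear": [0,0,0],"grip": 0.02}]'

```text
t: 16.75
tool_pos: [0.5574, -0.2193, 0.0534]
tool_rot: [-3.073, 0.558, 0.139]
contact_force: [6.1, -1.9, -1.6]
opening: 0.0323
grip_force: 45.2
```

```bash
python3 -c "
from h import *
plan(4,[-34,-.2,16.1])"
```

```text
t 16.75 pitch 7.13 yawerr -0.12 roll 0.04 neg [-33.97  -0.26  16.41] lowcorner [-31.86  -0.27  -0.46] shoulderlow [26.69 -0.39  6.86] F [ 6.38  0.38 -1.55] grip 45.2 0.0323
rot [ 0.03 -3.13 -0.13] shift present axes [-0.4  -0.13  1.95] shift after-rot axes [-0.29 -0.13  1.97]
```

Call:
jog_arm --steps '[{"delta_rot": [0,-1,0],"linear": [-0.0001,0,0.0006],"grip": 0.02},{"delta_rot": [0,-1,0],"linear": [-0.0001,0,0.0006],"grip": 0.02},{"delta_rot": [0,-1,0],"linear": [-0.0001,0,0.0006],"grip": 0.02},{"delta_rot": [0,0,0],"linear": [0,0,0],"grip": 0.02},{"delta_rot": [0,0,0],"linear": [0,0,0],"grip": 0.02}]'

```text
t: 17.25
tool_pos: [0.5569, -0.2192, 0.0518]
tool_rot: [-3.059, 0.555, 0.219]
contact_force: [6.1, -1.4, -0.9]
opening: 0.0323
grip_force: 45.3
```

```bash
python3 -c "
from h import *
plan(0,[-34,-.2,16.1])"
```

```text
t 17.25 pitch 4.12 yawerr -0.12 roll 0.05 neg [-33.97  -0.29  16.38] lowcorner [-32.74  -0.3   -0.58] shoulderlow [26.1  -0.43  3.66] F [ 6.16  0.82 -0.86] grip 45.3 0.0323
rot [ 0.02 -4.12 -0.13] shift present axes [-0.53 -0.16  2.44] shift after-rot axes [-0.35 -0.16  2.47]
```

Call:
jog_arm --steps '[{"delta_rot": [0,-1,0],"linear": [-0.0001,0,0.0006],"grip": 0.02},{"delta_rot": [0,-1,0],"linear": [-0.0001,0,0.0006],"grip": 0.02},{"delta_rot": [0,-1,0],"linear": [-0.0001,0,0.0006],"grip": 0.02},{"delta_rot": [0,-0.7,0],"linear": [0,0,0.0004],"grip": 0.02},{"delta_rot": [0,0,0],"linear": [0,0,0],"grip": 0.02},{"delta_rot": [0,0,0],"linear": [0,0,0],"grip": 0.02}]'

```text
t: 17.85
tool_pos: [0.5565, -0.219, 0.0502]
tool_rot: [-3.04, 0.552, 0.316]
contact_force: [6.4, -2.2, 0.7]
opening: 0.0322
grip_force: 45.6
```

```bash
python3 -c "
from h import *
plan(0,[-31.7,-.2,15.7])"
```

```text
t 17.85 pitch 0.45 yawerr -0.12 roll 0.05 neg [-33.64  -0.27  16.6 ] lowcorner [-33.5   -0.28  -0.4 ] shoulderlow [25.5  -0.41  0.07] F [6.74 0.19 0.7 ] grip 45.6 0.0322
rot [ 0.02 -0.45 -0.13] shift present axes [ 2.03 -0.14  0.73] shift after-rot axes [ 2.04 -0.14  0.71]
```

Call:
jog_arm --steps '[{"delta_rot": [0,0,0],"linear": [0.0005,0,0.0003],"grip": 0.02},{"delta_rot": [0,0,0],"linear": [0.0005,0,0.0003],"grip": 0.02},{"delta_rot": [0,0,0],"linear": [0.0005,0,0],"grip": 0.02},{"delta_rot": [0,0,0],"linear": [0,0,0],"grip": 0.02},{"delta_rot": [0,0,0],"linear": [0,0,0],"grip": 0.02}]'

```text
t: 18.35
tool_pos: [0.5566, -0.219, 0.0501]
tool_rot: [-3.039, 0.551, 0.321]
contact_force: [1.3, 0.0, 8.5]
opening: 0.0323
grip_force: 46.0
```

```bash
python3 -c "
from h import *
plan(0,[-31.7,-.2,15.7])"
```

```text
t 18.35 pitch 0.23 yawerr -0.12 roll 0.05 neg [-33.51  -0.28  16.61] lowcorner [-33.44  -0.29  -0.39] shoulderlow [25.55 -0.41 -0.15] F [1.25 0.5  8.48] grip 46.0 0.0323
rot [ 0.02 -0.23 -0.12] shift present axes [ 1.94 -0.15  0.64] shift after-rot axes [ 1.94 -0.15  0.63]
```

Call:
jog_arm --steps '[{"delta_rot": [0,0,0],"linear": [0.0001,0,-0.0005],"grip": 0.02},{"delta_rot": [0,0,0],"linear": [0,0,0],"grip": 0.02},{"delta_rot": [0,0,0],"linear": [0,0,0],"grip": 0.02}]'

```text
t: 18.65
tool_pos: [0.5566, -0.219, 0.0501]
tool_rot: [-3.039, 0.551, 0.322]
contact_force: [0.8, -0.0, 7.1]
opening: 0.0326
grip_force: 46.0
```

```bash
python3 - <<'E'
from h import *
from scipy.optimize import least_squares
cellstate()
im,d,o=snap('wrist','w6');sd,_,_=snap('side','d6');p,r=o['tool_pos'],o['tool_rot']
a=cv2.resize(im[130:390,200:440],(480,520),interpolation=cv2.INTER_CUBIC);b=cv2.resize(sd[225:320,290:395],(315,285),interpolation=cv2.INTER_CUBIC)
cv=np.zeros((520,800,3),np.uint8);cv[:,:480]=a;cv[:285,482:797]=b;cv2.imwrite('pics/c6.png',cv[:,:,::-1])
Q=(pts('wrist',d,p,r)-BO)@B*1000
hsv=cv2.cvtColor(im,cv2.COLOR_RGB2HSV);h,s,v=[hsv[...,i].astype(int) for i in range(3)]
yy,xx=np.mgrid[:400,:640]
col=(((h>45)&(h<80))|(h<18))&(s>60)&(d>0)
bar=col&(yy>255)&(yy<333)&(xx>290)&(xx<346)&(Q[...,2]>10)
q=Q[bar]
def f(x):
    u=np.array([1,x[2],x[3]]);u/=np.linalg.norm(u);w=q-[0,x[0],x[1]];w=w-np.outer(w@u,u);return np.linalg.norm(w,axis=1)-17
s1=least_squares(f,[0,17,0,0],loss='soft_l1',f_scale=.5);print('axis y0,z0',s1.x[:2],'yaw,pitch deg',np.degrees(np.arctan(s1.x[2:])))
face=col&(yy>208)&(yy<244)&(xx>290)&(xx<345)&(Q[...,2]>5);print('face x',np.percentile(Q[face][:,0],[5,50,95]),'z',np.percentile(Q[face][:,2],[5,50,95]))
br=(d>0)&(h>8)&(h<28)&(s>100)&(abs(Q[...,0]-31)<15)&(abs(Q[...,1])<30)&(abs(Q[...,2]-9)<4)&(yy<240)
print('brass',br.sum(),np.percentile(Q[br],[5,50,95],axis=0))
E
```

```text
t 18.65 pitch 0.22 yawerr -0.12 roll 0.05 neg [-33.52  -0.28  16.65] lowcorner [-33.46  -0.29  -0.35] shoulderlow [25.54 -0.41 -0.13] F [0.81 0.27 7.12] grip 46.0 0.0326
axis y0,z0 [-1.28891525 16.73770533] yaw,pitch deg [0.31716281 0.97161536]
face x [25.1493403  25.74994333 26.36365982] z [ 6.36849037 20.14903252 28.59805197]
brass 944 [[ 28.79917287 -15.72681044   5.4824762 ]
 [ 31.59305518  -0.32519073   8.60166927]
 [ 32.71180222  15.05592663   9.74597831]]
```

View pics/c6.png

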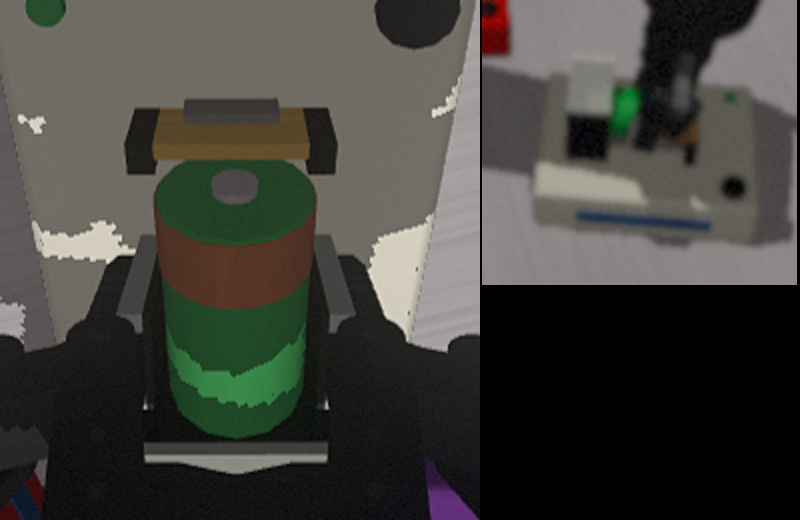

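The cell lies behind the brass contact (crop 235,130), about level, with its shoulder 2–3 mm short of the contact. I'll unload the downward press, let it slide toward the contact, then open.

Call:
jog_arm --steps '[{"delta_rot": [0,-0.2,0],"linear": [0.0002,0,-0.0005],"grip": 0.02},{"delta_rot": [0,0,0],"linear": [0.0002,0,-0.0004],"grip": 0.02},{"delta_rot": [0,0,0],"linear": [0.0003,0,0],"grip": 0.02},{"delta_rot": [0,0,0],"linear": [0,0,0],"grip": 0.02},{"delta_rot": [0,0,0],"linear": [0,0,0],"grip": 0.02}]'

```text
t: 19.25
tool_pos: [0.5565, -0.219, 0.0501]
tool_rot: [-3.037, 0.551, 0.331]
contact_force: [-1.6, 1.2, 7.1]
opening: 0.0326
grip_force: 46.0
```

```bash
python3 -c "
from h import *
plan(0,[-31.7,-.2,16.4])"
```

```text
t 19.25 pitch -0.12 yawerr -0.11 roll 0.05 neg [-33.47  -0.27  16.83] lowcorner [-33.51  -0.28  -0.17] shoulderlow [25.49 -0.4  -0.29] F [-1.95  0.61  7.06] grip 46.0 0.0326
rot [ 0.02  0.12 -0.12] shift present axes [ 1.83 -0.14 -0.02] shift after-rot axes [ 1.83 -0.14 -0.02]
```

Call:
jog_arm --steps '[{"delta_rot": [0,0,0],"linear": [-0.0001,0,-0.0005],"grip": 0.02},{"delta_rot": [0,0,0],"linear": [-0.0001,0,-0.0005],"grip": 0.02},{"delta_rot": [0,0,0],"linear": [0,0,0],"grip": 0.02},{"delta_rot": [0,0,0],"linear": [0,0,0],"grip": 0.02}]'

```text
t: 19.65
tool_pos: [0.5567, -0.2191, 0.0501]
tool_rot: [-3.037, 0.551, 0.33]
contact_force: [-0.6, 0.7, 4.8]
opening: 0.0328
grip_force: 45.8
```

```bash
python3 -c "
from h import *
o=plan(0,[-31.7,-.2,16.4]);print(B.T@ctrl.get_obs()['wrist_torque'])"
```

```text
t 19.65 pitch -0.09 yawerr -0.12 roll 0.04 neg [-33.33  -0.26  16.8 ] lowcorner [-33.36  -0.27  -0.2 ] shoulderlow [25.64 -0.39 -0.29] F [-0.81  0.4   4.8 ] grip 45.8 0.0328
rot [ 0.01  0.09 -0.12] shift present axes [ 1.69 -0.13 -0.  ] shift after-rot axes [ 1.69 -0.13 -0.  ]
[-0.11014655  0.17638993  0.0169838 ]
```

Call:
jog_arm --steps '[{"delta_rot": [0,0,0],"linear": [-0.0002,0,-0.001],"grip": 0.02},{"delta_rot": [0,0,0],"linear": [-0.0002,0,-0.0008],"grip": 0.02},{"delta_rot": [0,0,0],"linear": [0,0,0],"grip": 0.02},{"delta_rot": [0,0,0],"linear": [0,0,0],"grip": 0.02}]'

```text
t: 20.05
tool_pos: [0.5573, -0.2191, 0.0514]
tool_rot: [-3.037, 0.551, 0.327]
contact_force: [3.0, -1.5, -3.5]
opening: 0.0325
grip_force: 45.3
```

```bash
python3 -c "
from h import *
o=plan(0,[-31.7,-.2,16.4]);print(B.T@ctrl.get_obs()['wrist_torque'])"
```

```text
t 20.05 pitch 0.01 yawerr -0.12 roll 0.02 neg [-32.72  -0.05  18.01] lowcorner [-32.71  -0.05   1.01] shoulderlow [26.28 -0.17  1.02] F [ 3.39 -0.36 -3.45] grip 45.3 0.0325
rot [-0.01 -0.01 -0.12] shift present axes [1.34 0.09 1.36] shift after-rot axes [1.34 0.09 1.36]
[ 0.02628707 -0.87611243 -0.00515634]
```

Call:
jog_arm --steps '[{"delta_rot": [0,0,0],"linear": [0.0005,0,-0.0001],"grip": 0.02},{"delta_rot": [0,0,0],"linear": [0.0005,0,-0.0001],"grip": 0.02},{"delta_rot": [0,0,0],"linear": [0,0,0.0005],"grip": 0.02},{"delta_rot": [0,0,0],"linear": [0.0002,0,0.0005],"grip": 0.02},{"delta_rot": [0,0,0],"linear": [0,0,0],"grip": 0.02},{"delta_rot": [0,0,0],"linear": [0,0,0],"grip": 0.02}]'

```text
t: 20.65
tool_pos: [0.5585, -0.2196, 0.0515]
tool_rot: [-3.037, 0.551, 0.326]
contact_force: [3.5, -0.2, -0.4]
opening: 0.0328
grip_force: 45.3
```

```bash
python3 -c "
from h import *
o=plan(0,[-31.7,-.2,16.4]);print(B.T@ctrl.get_obs()['wrist_torque'])"
```

```text
t 20.65 pitch 0.04 yawerr -0.12 roll 0.03 neg [-31.43  -0.14  18.09] lowcorner [-31.42  -0.14   1.09] shoulderlow [27.58 -0.27  1.13] F [ 3.39  1.06 -0.41] grip 45.3 0.0328
rot [ 0.   -0.04 -0.13] shift present axes [ 0.09 -0.    1.73] shift after-rot axes [ 0.09 -0.    1.73]
[ 0.11571591 -0.61923614 -0.07665838]
```

Call:
jog_arm --steps '[{"delta_rot": [0,0,0],"linear": [0.0001,0,0.0006],"grip": 0.02},{"delta_rot": [0,0,0],"linear": [0.0001,0,0.0006],"grip": 0.02},{"delta_rot": [0,0,0],"linear": [0,0,0],"grip": 0.02},{"delta_rot": [0,0,0],"linear": [0,0,0],"grip": 0.02}]'

```text
t: 21.05
tool_pos: [0.5584, -0.2197, 0.0502]
tool_rot: [-3.037, 0.551, 0.327]
contact_force: [2.8, -1.2, 3.1]
opening: 0.0328
grip_force: 45.7
```

```bash
python3 -c "
from h import *
cellstate()"
```

```text
t 21.05 pitch 0.03 yawerr -0.12 roll 0.04 neg [-31.54  -0.27  16.84] lowcorner [-31.53  -0.28  -0.16] shoulderlow [27.47 -0.4  -0.13] F [ 3.04 -0.11  3.08] grip 45.7 0.0328
```

On the floor, level, right at the contact. Opening.

Call:
jog_arm --steps '[{"delta_rot": [0,0,0],"linear": [0,0,-0.0003],"grip": 0.036},{"delta_rot": [0,0,0],"linear": [0,0,0],"grip": 0.04},{"delta_rot": [0,0,0],"linear": [0,0,0],"grip": 0.045},{"delta_rot": [0,0,0],"linear": [0,0,0],"grip": 0.05},{"delta_rot": [0,0,0],"linear": [0,0,0],"grip": 0.055},{"delta_rot": [0,0,0],"linear": [0,0,0],"grip": 0.055},{"delta_rot": [0,0,0],"linear": [0,0,0],"grip": 0.055}]'

```text
t: 21.75
tool_pos: [0.5582, -0.2195, 0.05]
tool_rot: [-3.037, 0.551, 0.328]
contact_force: [-0.5, -0.3, -0.5]
opening: 0.0551
grip_force: 0.0
```

```bash
cat > look.py <<'E'
from h import *
from scipy.optimize import least_squares
import sys
cellstate()
im,d,o=snap('wrist',sys.argv[1]);p,r=o['tool_pos'],o['tool_rot']
Q=(pts('wrist',d,p,r)-BO)@B*1000
hsv=cv2.cvtColor(im,cv2.COLOR_RGB2HSV);h,s,v=[hsv[...,i].astype(int) for i in range(3)]
col=(((h>45)&(h<80))|(h<18))&(s>60)&(d>0)&(abs(Q[...,1])<14)&(Q[...,0]>-32)&(Q[...,0]<34)&(Q[...,2]>4)&(Q[...,2]<45)
bar=col&(Q[...,0]<23)&(Q[...,0]>-22)&(Q[...,2]>24);q=Q[bar]
def f(x):
    u=np.array([1,x[2],x[3]]);u/=np.linalg.norm(u);w=q-[0,x[0],x[1]];w=w-np.outer(w@u,u);return np.linalg.norm(w,axis=1)-17
s1=least_squares(f,[0,17,0,0],loss='soft_l1',f_scale=.5);print(len(q),'axis y0,z0',s1.x[:2],'yaw,pitch deg',np.degrees(np.arctan(s1.x[2:])))
g=col&(h>45)&(h<80)&(Q[...,2]>13)&(Q[...,2]<28)&(Q[...,0]>20)&(abs(Q[...,1])<10);print('face x',np.percentile(Q[g][:,0],[5,50,95]))
E
python3 look.py w7
```

```text
t 21.75 pitch -0.01 yawerr -0.12 roll 0.03 neg [-31.78  -0.15  16.63] lowcorner [-31.78  -0.16  -0.37] shoulderlow [27.22 -0.28 -0.38] F [-0.38 -0.41 -0.52] grip 0.0 0.0551
4635 axis y0,z0 [-1.31985219 16.80149169] yaw,pitch deg [0.19684408 0.76437597]
face x [27.71521063 28.28161342 28.86149578]
```

Call:
jog_arm --steps '[{"delta_rot": [0,0,0],"linear": [0,0,-0.01],"grip": 0.055},{"delta_rot": [0,0,0],"linear": [0,0,-0.02],"grip": 0.055},{"delta_rot": [0,0,0],"linear": [0,0,-0.04],"grip": 0.055},{"delta_rot": [0,0,0],"linear": [0,0,-0.04],"grip": 0.055},{"delta_rot": [0,0,0],"linear": [0,0,0],"grip": 0.055},{"delta_rot": [0,0,0],"linear": [0,0,0],"grip": 0.055},{"delta_rot": [0,0,0],"linear": [0,0,0],"grip": 0.055}]'

```text
t: 22.5
tool_pos: [0.5795, -0.2274, 0.1565]
tool_rot: [-3.036, 0.551, 0.33]
contact_force: [0.1, 0.5, -0.0]
opening: 0.0546
grip_force: 0.0
```

```bash
python3 look.py w8
```

```text
t 22.5 pitch -0.10 yawerr -0.12 roll 0.02 neg [-9.0300e+00 -8.0000e-02  1.2322e+02] lowcorner [-9.0600e+00 -8.0000e-02  1.0622e+02] shoulderlow [ 49.94  -0.2  106.12] F [-0.08  0.51 -0.03] grip 0.0 0.0546
1804 axis y0,z0 [-1.29405643 16.911521  ] yaw,pitch deg [0.14759961 0.7076763 ]
face x [27.84966253 28.28274792 28.75208423]
```

View pics/w8.png

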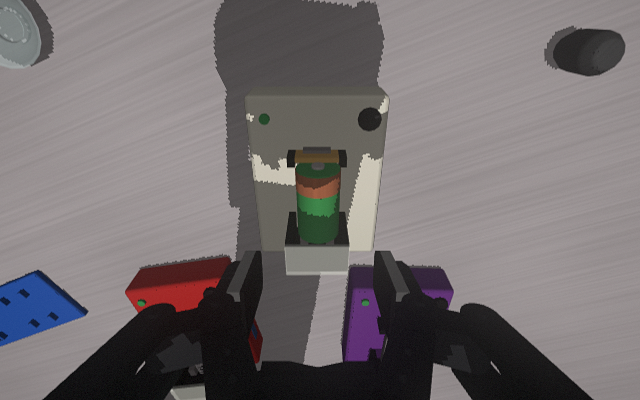

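The cell lies in the bay at (318,200). Its flat end is under the hood, its shoulder is against the brass contact, its axis is about 17 mm over the floor, and the gripper is clear.

```bash
python3 -c "
from station import ctrl
print(ctrl.finish_job())"
```

```text
the job is handed in; nothing more can be done
None
```

I loaded the fresh green cell into the bay and handed the job in at about 22.5 s: it lies level to within about 1° with its shoulder against the contact, the gripper is clear, the highest force I read was about 9 N, and the spent cell and other things were not touched.

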